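Build the two-tier fountain model

ROBOT

A 7-joint arm with a two-finger parallel gripper is mounted at the origin on the work surface. World frame = base frame: x ahead of the robot, y to its left, z up, the work surface at z = 0. Lengths are in m, angles in rad, forces in N, time in s.
With the tool pointing down it reaches from about 0.4 to 0.925 m from the base axis. Payload 4.1 kg.
Tool frame: the origin (TCP) lies on the mounting face of the last link; the fingertips stand 173 mm ahead of it and the grasp point (between the pads) lies 155 mm ahead of it; z points along the fingers, y is the line along which they close (so a half turn about z gives the same grasp; the last joint's range is limited). The gripper opens to 85 mm and grips with 20 to 120 N. Pads are 22 mm wide; open, the fingers measure 114 mm over their backs; the gripper's body (76 mm by 85 mm) begins 54 mm behind the grasp point. The pads swing forward as they close: fully open they stand 13 mm farther back than shut.
Start: joints at [1.225, 0.398, 0.045, 1.537, -0.019, 1.207, -0.051], TCP at [0.159, -0.63, 0.405] pointing down, gripper open.
Joint ranges: [-2.82, 2.82], [-0.49, 2.23], [-1.37, 1.46], [0, 2.46], [-1.36, 4.5], [0.23, 2], [-2.94, 2.94]. Speed limits (rad/s): [2.57, 2.57, 3.14, 3.14, 3.14, 3.14, 3.14].

INTERFACE

Orientations are given as [roll, pitch, yaw] about the fixed x, y, z axes, in that order (R = Rz(yaw) Ry(pitch) Rx(roll)).
In Python, from bench import arm gives the robot as it stands.
- The arm moves only by the shell command python3 -m inch 'ROWS' [FORCE]. ROWS is JSON, one flat list of numbers, 5 for each row, row after row: the shift along the tool's x, y, z in m, then the turn about the tool's z in degrees, then the opening, from 0 (shut) to 1 (fully open). A call has 1 to 12 rows; each row shifts and turns the commanded pose from where the row before left it, along the tool's axes as they then stand; what a row does not reach is not made up. A row lasts 1/8 s, in which the tool goes at most 62.5 mm and 10.7 degrees, less where a joint would pass 70% of its speed; a pose out of reach is approached as far as the arm can. A call with a gripper value outside its range is refused whole. The fingers move at their own pace and stop on an object; FORCE is the grip in N (left out, the last holds). Time passes only in rows, so rows that do not move let the fingers close. It gives the time, the measured TCP pose, the force, the opening and the grip force at its end, in the units of the state.
- arm.state(): the state, without advancing time (a new reading comes with each control period).
- arm.capture(name): name is "side" or "top" or "wrist"; returns a dict with "image" (384x512x3 uint8, red, green, blue), "z_map" (384x512 float32, m along the optical axis (not along the pixel's ray), 0 where there is no reading), "K" (3x3 intrinsics, pixels), "extrinsics" (4x4, takes a point from camera to world coordinates). Camera axes: x right, y down, z forward; pixel columns grow to the right and rows downward; lengths in m; the calibration is good to about 2 mm. A picture is of the moment at which its call begins.
- arm.sign_off(): hands the job in; it is judged then, once.
The state is a dict: "time": time; "qpos": joint angles; "joint_velocities": joint speeds; "tau": joint torques, N m; "position": TCP position; "tool_rot": TCP orientation; "ft_force": force on the tool from outside, world axes, zero at the start; "wrist_torque": the same for the moment, N m; "opening": opening from 0.0 (shut) to 1.0 (fully open); "grip_force": force on a finger pad.
Only numpy, scipy, OpenCV 4.12 (cv2) and the standard library are available. Lean on these libraries where they do the work, as an engineer would, in place of code of your own. Each camera call takes 0.05 s, during which the arm holds its last target. There are 200 camera calls.

TASK

Put the white foam fountain model together on the round plywood board: first the thick pedestal in the middle of the board, then the large bowl on the pedestal, then the slim column on the hub of the large bowl, and last the small bowl on the column. Set the pieces one at a time and let go of each before the next, every piece upright and well centred (to within about 10 mm) on the one below. Leave the tool tin, the dark rock and the brush where they are.

Things in the scene. Friction and masses are not known exactly. Their poses are not given: they have to be found in the camera images.
- board: Round plywood board lying fixed on the table, 140 mm in diameter and 18 mm thick. Origin at the centre of its underside (table height); z up, its top face is 18 mm above the origin.
- pedestal_mid (a point): Thick pedestal, loose, white: upright round drum 48 mm in diameter and 70 mm tall, on a foot 64 mm in diameter and 7 mm high; flat top 48 mm in diameter. The point lies on its axis at half height, 35 mm above its underside; z is its upward axis. About 90 g.
- large_bowl_hub (a point): Large bowl, loose, white: shallow open round bowl, rim 116 mm in diameter and 26 mm above its underside, flat foot 48 mm in diameter, with a solid upright round hub in its middle, 44 mm in diameter, that rises well above the rim to 66 mm above the underside (flat top): take it by the hub. The point lies on the axis of the hub, 48 mm above the underside and 18 mm below the hub's top; z is its upward axis. About 120 g.
- column_mid (a point): Slim column, loose, white: upright round shaft 30 mm in diameter and 60 mm tall, on a foot 40 mm in diameter and 6 mm high; flat top 30 mm in diameter. The point lies on its axis at half height, 30 mm above its underside; z is its upward axis. About 50 g.
- small_bowl_hub (a point): Small bowl, loose, white: shallow open round bowl, rim 76 mm in diameter and 20 mm above its underside, flat foot 30 mm in diameter, with a solid upright round hub in its middle, 26 mm in diameter, that rises to 58 mm above the underside: take it by the hub. The point lies on the axis of the hub, 40 mm above the underside and 18 mm below the hub's top; z is its upward axis. About 50 g.
- tool_tin_mid (a point): Bystander, loose: steel tin 72 mm in diameter and 90 mm tall with tools standing in it up to about 145 mm above the table. The point is 45 mm above its underside, on its axis.
- rock_mid (a point): Bystander, loose: dark grey foam rock, about 84 mm across and 42 mm high. The point is on its axis, 21 mm above its underside.
- brush_grip (a point): Bystander, loose: brush 150 mm long lying flat at the far edge of the work. The point is on its handle; its x axis runs along the brush.

How it is judged:
On the way, in this order (a step that is already met when the one before it is completed fails the run):
1. the thick pedestal stands upright, released, on the middle of the board (horizontal distance between pedestal_mid and board below 0.012 m and height (world z) of pedestal_mid between 0.047 and 0.059 m and angle between pedestal_mid's own z axis and vertical below 0.1 rad and linear speed of pedestal below 0.02 m/s and contact force between the fingers and pedestal below 0.1 N), for 0.2 s.
2. the large bowl stands upright, released, on the middle of the pedestal (horizontal distance between pedestal_mid and board below 0.012 m and height (world z) of pedestal_mid between 0.047 and 0.059 m and angle between each of pedestal_mid, large_bowl_hub's own z axis and vertical below 0.1 rad and horizontal distance between large_bowl_hub and pedestal_mid below 0.01 m and height (world z) of large_bowl_hub between 0.13 and 0.142 m and linear speed of large_bowl below 0.02 m/s and contact force between the fingers and large_bowl below 0.1 N), for 0.2 s.
3. the slim column stands upright, released, on the middle of the large bowl's hub (horizontal distance between pedestal_mid and board below 0.012 m and height (world z) of pedestal_mid between 0.047 and 0.059 m and angle between each of pedestal_mid, large_bowl_hub, column_mid's own z axis and vertical below 0.1 rad and horizontal distance between large_bowl_hub and pedestal_mid below 0.01 m and height (world z) of large_bowl_hub between 0.13 and 0.142 m and horizontal distance between column_mid and large_bowl_hub below 0.01 m and height (world z) of column_mid between 0.178 and 0.19 m and linear speed of column below 0.02 m/s and contact force between the fingers and column below 0.1 N), for 0.2 s.
4. the small bowl stands upright, released, on the middle of the column (horizontal distance between pedestal_mid and board below 0.012 m and height (world z) of pedestal_mid between 0.047 and 0.059 m and angle between each of pedestal_mid, large_bowl_hub, column_mid, small_bowl_hub's own z axis and vertical below 0.1 rad and horizontal distance between large_bowl_hub and pedestal_mid below 0.01 m and height (world z) of large_bowl_hub between 0.13 and 0.142 m and horizontal distance between column_mid and large_bowl_hub below 0.01 m and height (world z) of column_mid between 0.178 and 0.19 m and horizontal distance between small_bowl_hub and column_mid below 0.01 m and height (world z) of small_bowl_hub between 0.248 and 0.26 m and linear speed of small_bowl below 0.02 m/s and contact force between the fingers and small_bowl below 0.1 N), for 0.2 s.
At the end, for the whole second after the job is handed in: Board, pedestal, large bowl, column and small bowl stand in this order as one tower: the pedestal's axis within 12 mm of the board's centre, each further piece's axis within 10 mm of that of the piece below, each at its stacked height within 6 mm and upright within 0.1 rad, all at rest and released (all of step 4 and linear speed of each of pedestal, large_bowl, column below 0.02 m/s and contact force between the fingers and pedestal below 0.1 N and contact force between the fingers and large_bowl below 0.1 N and contact force between the fingers and column below 0.1 N); the robot touches nothing.
It fails at once if the tool tin is shifted by more than 25 mm (distance of tool_tin_mid from where it was at the start of the episode above 0.025 m).
It fails at once if the dark rock is shifted by more than 25 mm (distance of rock_mid from where it was at the start of the episode above 0.025 m).
It fails at once if the brush is shifted by more than 25 mm (distance of brush_grip from where it was at the start of the episode above 0.025 m).
It also fails if it takes over 107 s, if anything falls off the work surface, if the arm or the gripper's body presses on something with over 40 N, if the wrist force passes 120 N, or if a joint passes its speed limit or range.

## Working session

There is one attempt and no reset: what is moved stays moved. The work goes in short steps, Python scripts to look and compute and a shell command to move; the robot and the scene stay as the last step left them, time stands still between calls to the robot, and variables do not carry over. Pictures are saved under pics/ and viewed, at most 14 in all, crops included, and the job is handed in when it is done.

```bash
ls; mkdir -p pics
python3 - <<'E'
from bench import arm
import cv2,numpy as np
for n in ("top","side"):
    c=arm.capture(n); cv2.imwrite(f"pics/{n}0.png",c["image"][:,:,::-1]); np.savez(f"{n}0.npz",**c)
    print(n,c["K"].round(1).tolist(),c["extrinsics"].round(3).tolist())
print({k:np.round(v,3).tolist() for k,v in arm.state().items()})
E
```

```text
pics
top [[357.3, 0.0, 253.3], [0.0, 357.3, 192.1], [0.0, 0.0, 1.0]] [[0.015, -0.997, 0.077, 0.574], [-1.0, -0.015, 0.008, 0.005], [-0.006, -0.077, -0.997, 0.908], [0.0, 0.0, 0.0, 1.0]]
side [[465.4, 0.0, 253.0], [0.0, 465.4, 203.9], [0.0, 0.0, 1.0]] [[0.945, -0.239, 0.222, 0.382], [-0.327, -0.673, 0.664, -0.789], [-0.01, -0.7, -0.714, 0.875], [0.0, 0.0, 0.0, 1.0]]
{'time': 0.1, 'qpos': [1.225, 0.399, 0.045, 1.538, -0.019, 1.207, -0.051], 'joint_velocities': [0.001, -0.002, 0.001, -0.001, -0.002, -0.0, 0.0], 'tau': [0.004, -47.626, 1.37, -25.495, 0.012, 0.005, -0.0], 'position': [0.159, -0.63, 0.404], 'tool_rot': [-3.14, 0.0, 0.247], 'ft_force': [0.155, -0.037, 0.239], 'wrist_torque': [0.004, 0.009, -0.035], 'grip_force': 0.0, 'opening': 0.997}
```

View pics/top0.png

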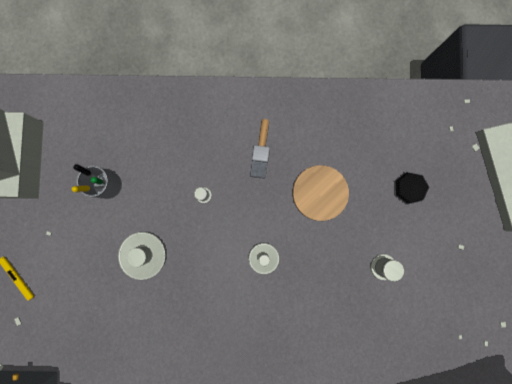

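View pics/side0.png

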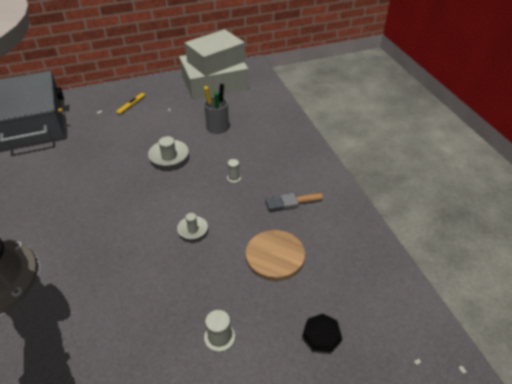

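The top view shows the pedestal top at (394,271), board (321,193), large bowl hub (137,257), column top (201,194) and small bowl hub (264,259). It also shows the tin (92,181), rock (411,187) and brush (262,148). In the side view the pedestal is at (218,322), the board at (275,254), the large bowl hub at (167,143), the column at (233,164) and the small bowl hub at (191,220).

```bash
cat > h.py <<'E'
import numpy as np, cv2
def cloud(c):
    z=c["z_map"]; v,u=np.indices(z.shape); K=c["K"]
    p=np.stack([(u-K[0,2])/K[0,0]*z,(v-K[1,2])/K[1,1]*z,z],-1)
    E=c["extrinsics"]; return p@E[:3,:3].T+E[:3,3]
def ray(c,u,v):
    E=c["extrinsics"]; d=E[:3,:3]@np.linalg.inv(c["K"])@[u,v,1]; return E[:3,3],d/np.linalg.norm(d)
def tri(c1,p1,c2,p2):
    (a,d),(b,e)=ray(c1,*p1),ray(c2,*p2); s=np.linalg.lstsq(np.c_[d,-e],b-a,rcond=None)[0]
    P,Q=a+s[0]*d,b+s[1]*e; return (P+Q)/2,np.linalg.norm(P-Q)
def topface(c,xy,r):
    P=cloud(c); m=(np.hypot(P[...,0]-xy[0],P[...,1]-xy[1])<r)&(c["z_map"]>0)
    q=P[m]; zt=np.percentile(q[:,2],98); t=q[q[:,2]>zt-.006]
    (x,y),rr=cv2.minEnclosingCircle(t[:,:2].astype(np.float32))
    return np.round([x,y,np.median(t[:,2]),rr,*t[:,:2].mean(0)],4),len(t)
E
python3 - <<'E'
from h import *
T=np.load("top0.npz");S=np.load("side0.npz")
P=cloud(T)
px=dict(ped=((394,271),(218,320),.035),lb=((137,257),(167,142),.035),col=((201,194),(233,162),.03),sb=((264,259),(191,217),.03),board=((321,193),(275,253),.08),tin=((92,181),(217,105),.05),rock=((411,187),(322,333),.05))
for n,(a,b,r) in px.items():
    p=P[a[1],a[0]]; t,g=tri(T,a,S,b)
    print(n,p.round(3),"tri",t.round(3),round(g,4)); print("  top",topface(T,p[:2],r)); print("  side",topface(S,p[:2],r))
E
```

```text
ped [ 0.461 -0.316  0.07 ] tri [ 0.463 -0.316  0.07 ] 0.0036
  top (array([ 0.4615, -0.315 ,  0.0689,  0.0241,  0.4618, -0.3147]), 337)
  side (array([ 0.4643, -0.3152,  0.0691,  0.0245,  0.4639, -0.3169]), 424)
lb [0.483 0.281 0.065] tri [0.484 0.281 0.062] 0.0036
  top (array([0.4823, 0.2825, 0.065 , 0.0219, 0.4821, 0.2821]), 273)
  side (array([0.4862, 0.2804, 0.0656, 0.0245, 0.4854, 0.2805]), 124)
col [0.633 0.136 0.057] tri [0.634 0.135 0.062] 0.0029
  top (array([0.634 , 0.1377, 0.0587, 0.0147, 0.6339, 0.1374]), 119)
  side (array([0.6361, 0.1372, 0.0596, 0.0157, 0.6367, 0.1356]), 69)
sb [ 0.482 -0.016  0.055] tri [ 0.482 -0.017  0.053] 0.0003
  top (array([ 0.4795, -0.0166,  0.0569,  0.0127,  0.4796, -0.0164]), 94)
  side (array([ 0.4816, -0.0181,  0.0573,  0.0137,  0.4822, -0.0185]), 74)
board [ 0.643 -0.157  0.017] tri [ 0.644 -0.158  0.014] 0.0023
  top (array([ 0.6442, -0.1569,  0.0169,  0.07  ,  0.6434, -0.1566]), 2354)
  side (array([ 0.6471, -0.1579,  0.0175,  0.0711,  0.6453, -0.1605]), 2135)
tin [0.652 0.36  0.142] tri [0.662 0.389 0.077] 0.0061
  top (array([0.6561, 0.3842, 0.1385, 0.0326, 0.6542, 0.3824]), 94)
  side (array([0.6571, 0.3808, 0.1371, 0.0325, 0.6553, 0.3797]), 47)
rock [ 0.659 -0.371  0.041] tri [ 0.662 -0.383  0.014] 0.0001
  top (array([ 0.6594, -0.3797,  0.0398,  0.0275,  0.6592, -0.3809]), 301)
  side (array([ 0.6602, -0.3835,  0.0402,  0.0275,  0.6611, -0.3847]), 396)
```

```bash
python3 -m inch '[0,0,0,7,1, 0,0,0,7.15,1, 0.03,-0.0315,0,0,1, 0.03,-0.0315,0,0,1, 0.03,-0.0315,0,0,1, 0.03,-0.0315,0,0,1, 0.03,-0.0315,0,0,1, 0.03,-0.0315,0,0,1, 0.03,-0.0315,0,0,1, 0.03,-0.0315,0,0,1, 0.03,-0.0315,0,0,1, 0.034,-0.0315,0,0,1]' 40
```

```text
time: 1.6
position: [0.4633, -0.3143, 0.4044]
tool_rot: [-3.142, 0.001, -0.001]
ft_force: [-0.1, -0.5, -0.6]
opening: 0.998
grip_force: 0.0
```

Run:
```python
from bench import arm
import cv2,numpy as np
from h import *
c=arm.capture("wrist"); cv2.imwrite("pics/w1.png",c["image"][:,:,::-1])
print(arm.state()["position"],arm.state()["tool_rot"])
for n in [(.463,-.315)]: print(topface(c,n,.035))
```

```text
[ 0.46869769 -0.30811656  0.40446153] [-3.13708047 -0.00416343  0.00940766]
(array([ 0.4758, -0.3148,  0.3223,  0.0326,  0.4802, -0.315 ]), 3139)
```

View pics/w1.png

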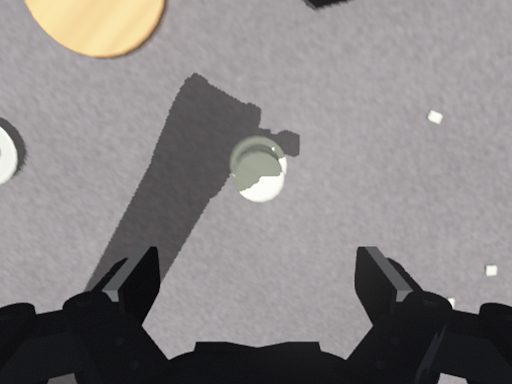

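The wrist view shows the pedestal top at about (260,178) between the fingers, and the board at upper left. The arm was still settling, so I'll look again once it's at rest.

```bash
sed -i 's/(c\["z_map"\]>0)/(c["z_map"]>0)\&(P[...,2]<zmax)/; s/def topface(c,xy,r)/def topface(c,xy,r,zmax=.2)/' h.py
cat > w.py <<'E'
import sys
from bench import arm
from h import *
a=list(map(float,sys.argv[2:]))
c=arm.capture(sys.argv[1]); s=arm.state(); print(s["position"].round(4),s["tool_rot"].round(4))
print(topface(c,a[:2],a[2],*a[3:]))
E
python3 -m inch '[0,0,0.05,0,1, 0,0,0.0,0,1, 0,0,0,0,1, 0,0,0,0,1]' && python3 w.py wrist .463 -.315 .035
```

```text
time: 2.15
position: [0.4632, -0.3161, 0.3566]
tool_rot: [3.14, -0.003, -0.001]
ft_force: [0.4, 0.1, 0.1]
opening: 0.998
grip_force: 0.0
[ 0.4631 -0.316   0.3565] [ 3.1398e+00 -2.6000e-03 -9.0000e-04]
(array([ 0.4625, -0.317 ,  0.0702,  0.0241,  0.4635, -0.317 ]), 2623)
```

```bash
python3 -m inch '[0,0,0.03,0,1, 0,0,0.03,0,1, 0,0,0.03,0,1, 0,0,0.03,0,1, 0,0,0.025,0,1, 0,0,0.015,0,1, 0,0,0,0,1, 0,0,0,0,0.3, 0,0,0,0,0.3, 0,0,0,0,0.3, 0,0,0,0,0.3, 0,0,0,0,0.3]' 40
```

```text
time: 3.7
position: [0.4635, -0.3157, 0.196]
tool_rot: [3.14, -0.002, -0.0]
ft_force: [-1.1, 0.9, 5.6]
opening: 0.551
grip_force: 41.1
```

```bash
python3 -m inch '[0,0,-0.02,0,0.3, 0,0,-0.03,0,0.3, 0,0,-0.03,0,0.3, 0.03,-0.026,0,0,0.3, 0.03,-0.026,0,0,0.3, 0.03,-0.026,0,0,0.3, 0.03,-0.026,0,0,0.3, 0.03,-0.026,0,0,0.3, 0.03,-0.026,0,0,0.3, 0.0025,-0.003,0,0,0.3, 0,0,0,0,0.3]' && python3 -m inch '[0,0,0,0,0.3, 0,0,0,0,0.3, 0,0,0,0,0.3]'
python3 - <<'E'
from bench import arm
import cv2
from h import *
c=arm.capture("wrist"); cv2.imwrite("pics/w2.png",c["image"][:,:,::-1])
P=cloud(c); m=(P[...,2]>.012)&(P[...,2]<.024)&(np.hypot(P[...,0]-.6455,P[...,1]+.157)<.09)&(c["z_map"]>0)
cv2.imwrite("pics/m2.png",m*255)
q=P[m]; print(len(q),cv2.minEnclosingCircle(q[:,:2].astype(np.float32)),np.median(q[:,2]),q.min(0),q.max(0))
E
```

```text
time: 5.08
position: [0.6449, -0.1564, 0.2742]
tool_rot: [3.141, 0.001, 0.0]
ft_force: [0.4, -0.8, -1.6]
opening: 0.556
grip_force: 41.3
time: 5.45
position: [0.645, -0.1571, 0.2748]
tool_rot: [3.141, 0.0, -0.001]
ft_force: [-0.7, -0.9, -1.3]
opening: 0.551
grip_force: 41.3
16759 ((0.6446824669837952, -0.15826967358589172), 0.06991472840309143) 0.01819818398606074 [ 0.60914619 -0.22783192  0.01541101] [ 0.71383044 -0.08889124  0.02139646][ WARN:0@0.236] global loadsave.cpp:1063 imwrite_ Unsupported depth image for selected encoder is fallbacked to CV_8U.
```

View pics/w2.png

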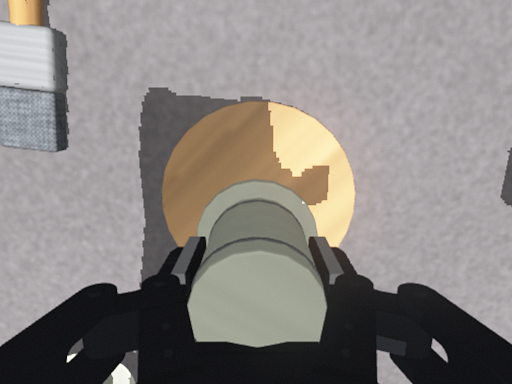

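The pedestal is held upright over the board, which shows as a disc centred near (258,195). The offset is only about 1 mm, so I'll lower it now.

```bash
python3 -m inch '[0,0.001,0.02,0,0.3, 0,0,0.02,0,0.3, 0,0,0.012,0,0.3, 0,0,0.006,0,0.3, 0,0,0.002,0,0.3, 0,0,0.001,0,0.3, 0,0,0,0,0.3, 0,0,0,0,0.65, 0,0,0,0,0.75, 0,0,0,0,0.9]' && python3 -m inch '[0,0,0,0,1, 0,0,0,0,1, 0,0,-0.02,0,1, 0,0,-0.03,0,1, 0,0,-0.03,0,1, 0,0,-0.03,0,1,0,0,-0.03,0,1,0,0,0,0,1,0,0,0,0,1]' && python3 w.py wrist .645 -.158 .04
```

```text
time: 6.75
position: [0.6455, -0.1574, 0.214]
tool_rot: [3.141, -0.001, -0.0]
ft_force: [-0.7, -0.7, 0.2]
opening: 0.897
grip_force: 0.0
time: 7.88
position: [0.6451, -0.1573, 0.3539]
tool_rot: [3.141, -0.0, -0.0]
ft_force: [-0.4, -0.1, -0.6]
opening: 1.007
grip_force: 0.0
[ 0.6449 -0.1573  0.3531] [-3.1415e+00  1.4000e-03 -1.0000e-04]
(array([ 0.6447, -0.1578,  0.0881,  0.024 ,  0.6457, -0.1579]), 3061)
```

```bash
python3 -m inch '[-0.0146,-0.04,0,0,1, -0.0146,-0.04,0,0,1, -0.0146,-0.04,0,0,1, -0.0146,-0.04,0,0,1, -0.0146,-0.04,0,0,1, -0.0146,-0.04,0,0,1, -0.0146,-0.04,0,0,1, -0.0146,-0.04,0,0,1, -0.0146,-0.04,0,0,1, -0.0146,-0.04,0,0,1, -0.015,-0.038,0,0,1, 0,0,0,0,1]' && python3 -m inch '[0,0,0,0,1, 0,0,0,0,1]' && python3 w.py wrist .484 .281 .035
```

```text
time: 9.43
position: [0.482, 0.2844, 0.3528]
tool_rot: [-3.14, 0.003, 0.007]
ft_force: [-0.5, -0.6, 0.3]
opening: 1.001
grip_force: 0.0
time: 9.68
position: [0.4851, 0.279, 0.3531]
tool_rot: [3.14, 0.001, -0.003]
ft_force: [0.6, -0.3, 0.3]
opening: 0.997
grip_force: 0.0
[0.4851 0.2791 0.3532] [ 3.1405e+00  4.0000e-04 -2.7000e-03]
(array([0.4828, 0.2817, 0.0662, 0.022 , 0.4835, 0.2815]), 2186)
```

```bash
python3 -m inch '[-0.001,-0.001,0.03,0,1, 0,0,0.03,0,1, 0,0,0.03,0,1, 0,0,0.03,0,1, 0,0,0.022,0,1, 0,0,0.013,0,1, 0,0,0,0,1, 0,0,0,0,0.25, 0,0,0,0,0.25, 0,0,0,0,0.25, 0,0,0,0,0.25, 0,0,0,0,0.25]' 45
```

```text
time: 11.22
position: [0.4839, 0.282, 0.1997]
tool_rot: [-3.141, -0.002, -0.0]
ft_force: [-0.9, -0.5, 5.6]
opening: 0.507
grip_force: 45.9
```

```bash
python3 -m inch '[0,0,-0.015,0,0.25, 0,0,-0.025,0,0.25, 0,0,-0.03,0,0.25, 0,0,-0.03,0,0.25, 0,0,-0.03,0,0.25, 0,0,-0.01,0,0.25, 0.005,0.014,0,0,0.25, 0.01,0.028,0,0,0.25, 0.012,0.033,0,0,0.25, 0.012,0.033,0,0,0.25, 0.012,0.033,0,0,0.25, 0.012,0.033,0,0,0.25]' && python3 -m inch '[0.012,0.033,0,0,0.25, 0.012,0.033,0,0,0.25, 0.012,0.033,0,0,0.25, 0.012,0.033,0,0,0.25, 0.012,0.033,0,0,0.25, 0.012,0.033,0,0,0.25, 0.012,0.033,0,0,0.25, 0.012,0.033,0,0,0.25, 0.01,0.022,0,0,0.25, 0.004,0.012,0,0,0.25, 0,0,0,0,0.25, 0,0,0,0,0.25]' && python3 -m inch '[0,0,0,0,0.25]'
python3 - <<'E'
from bench import arm
import cv2
from h import *
s=arm.state(); print(s["position"],s["tool_rot"])
for n in ("wrist","side"):
    c=arm.capture(n); cv2.imwrite(f"pics/{n}3.png",c["image"][:,:,::-1]); np.savez(f"{n}3.npz",**c)
    for z0,z1 in((.158,.178),(.195,.215),(.08,.095)):
        P=cloud(c); m=(P[...,2]>z0)&(P[...,2]<z1)&(np.hypot(P[...,0]-.645,P[...,1]+.158)<.07)&(c["z_map"]>0); q=P[m]
        if len(q)>20: print(n,z0,len(q),cv2.minEnclosingCircle(q[:,:2].astype(np.float32)),np.median(q[:,2]),q.min(0).round(3),q.max(0).round(3))
E
```

```text
time: 12.72
position: [0.5461, 0.1049, 0.3367]
tool_rot: [3.14, 0.003, -0.001]
ft_force: [0.2, 0.6, -1.9]
opening: 0.508
grip_force: 46.0
time: 14.22
position: [0.6561, -0.189, 0.3382]
tool_rot: [-3.14, 0.001, 0.001]
ft_force: [0.8, 0.6, -1.2]
opening: 0.506
grip_force: 46.0
time: 14.35
position: [0.6563, -0.1889, 0.3388]
tool_rot: [-3.141, 0.0, 0.002]
ft_force: [1.4, 0.0, -1.8]
opening: 0.504
grip_force: 46.0
[ 0.65630197 -0.18887241  0.33877298] [-3.14101005e+00  1.52799975e-04  1.95625378e-03]
wrist 0.158 9330 ((0.6549156904220581, -0.1880643218755722), 0.056533969938755035) 0.16303681351958615 [ 0.605 -0.224  0.158] [ 0.711 -0.132  0.178]
wrist 0.195 13275 ((0.6649222373962402, -0.1817714422941208), 0.04396514967083931) 0.205104062499458 [ 0.636 -0.226  0.195] [ 0.677 -0.138  0.215]
side 0.158 413 ((0.65660160779953, -0.18761198222637177), 0.05777880921959877) 0.16236764286260208 [ 0.601 -0.226  0.158] [ 0.713 -0.131  0.178]
side 0.195 197 ((0.6466079950332642, -0.18304166197776794), 0.04037678241729736) 0.20406673953639398 [ 0.635 -0.223  0.195] [ 0.668 -0.143  0.215]
side 0.08 105 ((0.642839789390564, -0.16324692964553833), 0.0231961440294981) 0.0866001031147906 [ 0.622 -0.181  0.08 ] [ 0.659 -0.147  0.09 ]
```

View pics/side3.png

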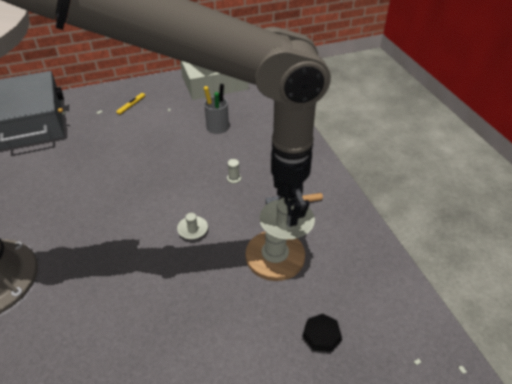

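The side view shows the bowl held level at about (287,217), above and past the pedestal at (275,245), because my rows overshot by 3 cm. I'll bring it back.

```bash
python3 -m inch '[-0.004,-0.01,0,0,0.25, -0.005,-0.015,0,0,0.25, -0.002,-0.006,0,0,0.25, 0,0,0,0,0.25, 0,0,0,0,0.25, 0,0,0,0,0.25]'
python3 - <<'E'
from bench import arm
import cv2
from h import *
s=arm.state(); print(s["position"],s["tool_rot"])
for n in ("wrist","side"):
    c=arm.capture(n)
    for z0,z1 in((.158,.178),):
        P=cloud(c); m=(P[...,2]>z0)&(P[...,2]<z1)&(np.hypot(P[...,0]-.645,P[...,1]+.158)<.07)&(c["z_map"]>0); q=P[m]
        if len(q)>20: print(n,z0,len(q),cv2.minEnclosingCircle(q[:,:2].astype(np.float32)),np.median(q[:,2]),q.min(0).round(3),q.max(0).round(3))
E
```

```text
time: 15.2
position: [0.6454, -0.1601, 0.3387]
tool_rot: [3.141, -0.0, -0.001]
ft_force: [0.5, -0.1, -2.2]
opening: 0.507
grip_force: 46.0
[ 0.6453851  -0.16005349  0.3386778 ] [ 3.14108050e+00 -8.12067541e-05 -1.05886667e-03]
wrist 0.158 15280 ((0.6431924700737, -0.16071079671382904), 0.05769914761185646) 0.1630448346861273 [ 0.593 -0.218  0.158] [ 0.701 -0.103  0.178]
side 0.158 637 ((0.6454559564590454, -0.15924662351608276), 0.05753215029835701) 0.16247830920278916 [ 0.589 -0.217  0.158] [ 0.702 -0.102  0.178]
```

```bash
python3 -m inch '[0,-0.002,0.01,0,0.25, 0,0,0.015,0,0.25, 0,0,0.012,0,0.25, 0,0,0.007,0,0.25, 0,0,0.003,0,0.25, 0,0,0.002,0,0.25, 0,0,0.001,0,0.25, 0,0,0,0,0.25,  0,0,0,0,0.25, 0,0,0,0,0.6, 0,0,0,0,0.7, 0,0,0,0,0.85]' && python3 -m inch '[0,0,0,0,1, 0,0,0,0,1, 0,0,-0.02,0,1, 0,0,-0.03,0,1, 0,0,-0.03,0,1, 0,0,-0.03,0,1,0,0,-0.03,0,1,0,0,0,0,1,0,0,0,0,1]' && python3 w.py wrist .645 -.158 .035
```

```text
time: 16.8
position: [0.6455, -0.1574, 0.2889]
tool_rot: [3.141, -0.0, -0.0]
ft_force: [0.2, 0.1, 0.6]
opening: 0.848
grip_force: 0.0
time: 17.92
position: [0.6451, -0.1573, 0.4289]
tool_rot: [3.141, 0.0, -0.0]
ft_force: [0.5, -0.0, -0.9]
opening: 0.999
grip_force: 0.0
[ 0.645  -0.1573  0.428 ] [-3.1415e+00  1.4000e-03 -0.0000e+00]
(array([ 0.644 , -0.1577,  0.1541,  0.022 ,  0.6449, -0.1577]), 2396)
```

```bash
python3 -m inch '[-0.001,-0.02,0,0,1, -0.001,-0.035,0,0,1, -0.001,-0.035,0,0,1, -0.001,-0.035,0,0,1, -0.001,-0.035,0,0,1, -0.001,-0.035,0.02,0,1, -0.001,-0.035,0.02,0,1, -0.001,-0.035,0.02,0,1, -0.002,-0.02,0.015,0,1, 0,-0.009,0,0,1, 0,0,0,0,1, 0,0,0,0,1]' && python3 -m inch '[0,0,0,0,1, 0,0,0,0,1]' && python3 w.py wrist .635 .137 .03
```

```text
time: 19.48
position: [0.636, 0.1349, 0.3546]
tool_rot: [3.141, -0.002, -0.003]
ft_force: [-0.3, -0.1, 0.3]
opening: 1.005
grip_force: 0.0
time: 19.73
position: [0.6356, 0.1358, 0.354]
tool_rot: [3.141, -0.001, -0.001]
ft_force: [0.1, -0.4, 0.2]
opening: 0.995
grip_force: 0.0
[0.6355 0.1361 0.3539] [ 3.1414e+00 -5.0000e-04 -1.0000e-03]
(array([0.635 , 0.1364, 0.0601, 0.0151, 0.6356, 0.1365]), 975)
```

```bash
python3 -m inch '[0,0,0.03,0,1, 0,0,0.03,0,1, 0,0,0.03,0,1, 0,0,0.03,0,1, 0,0,0.026,0,1, 0,0,0.013,0,1, 0,0,0,0,1, 0,0,0,0,0.1, 0,0,0,0,0.1, 0,0,0,0,0.1, 0,0,0,0,0.1, 0,0,0,0,0.1]' 35 && python3 -m inch '[0,0,0,0,0.1]'
```

```text
time: 21.28
position: [0.6358, 0.1367, 0.1955]
tool_rot: [-3.141, -0.001, -0.0]
ft_force: [-0.2, -0.4, 4.8]
opening: 0.341
grip_force: 34.7
time: 21.4
position: [0.6358, 0.1368, 0.1955]
tool_rot: [-3.141, -0.001, -0.0]
ft_force: [-0.3, -0.3, 5.1]
opening: 0.343
grip_force: 34.8
```

```bash
python3 -m inch '[0,0,-0.015,0,0.1, 0,0,-0.03,0,0.1, 0,0,-0.03,0,0.1, 0,0,-0.03,0,0.1, 0,0,-0.03,0,0.1, 0,0,-0.03,0,0.1, 0,0,-0.03,0,0.1, 0.001,0.015,0,0,0.1, 0.001,0.03,0,0,0.1, 0.001,0.03,0,0,0.1, 0.001,0.03,0,0,0.1, 0.001,0.03,0,0,0.1]' && python3 -m inch '[0.001,0.03,0,0,0.1, 0.001,0.03,0,0,0.1, 0.001,0.03,0,0,0.1, 0.001,0.03,0,0,0.1, 0.0005,0.025,0,0,0.1, 0,0.014,0,0,0.1, 0,0,0,0,0.1, 0,0,0,0,0.1, 0,0,0,0,0.1]'
python3 - <<'E'
from bench import arm
import cv2
from h import *
s=arm.state(); print(s["position"],s["tool_rot"])
for n in ("wrist","side"):
    c=arm.capture(n); cv2.imwrite(f"pics/{n}4.png",c["image"][:,:,::-1])
    P=cloud(c)
    for z0,z1,r in((.244,.256,.0165),(.15,.158,.028),(.108,.120,.065)):
        m=(P[...,2]>z0)&(P[...,2]<z1)&(np.hypot(P[...,0]-.6445,P[...,1]+.158)<r)&(c["z_map"]>0); q=P[m]
        if len(q)>20: print(n,z0,len(q),cv2.minEnclosingCircle(q[:,:2].astype(np.float32)),np.median(q[:,2]),q.min(0).round(3),q.max(0).round(3))
E
```

```text
time: 22.9
position: [0.6397, -0.0006, 0.3882]
tool_rot: [3.141, 0.003, -0.001]
ft_force: [0.2, 0.5, -0.1]
opening: 0.339
grip_force: 34.6
time: 24.02
position: [0.645, -0.1558, 0.3897]
tool_rot: [-3.141, -0.0, 0.002]
ft_force: [0.1, 0.8, -0.4]
opening: 0.344
grip_force: 34.6
[ 0.64504034 -0.1557539   0.3897259 ] [-3.14093920e+00 -6.78805222e-05  2.22111893e-03]
wrist 0.244 5576 ((0.6445362567901611, -0.15797416865825653), 0.01653871312737465) 0.25419992326263985 [ 0.629 -0.173  0.244] [ 0.66  -0.142  0.256]
wrist 0.15 1389 ((0.6445885896682739, -0.15789562463760376), 0.021782631054520607) 0.15408539862378637 [ 0.638 -0.18   0.15 ] [ 0.666 -0.136  0.156]
wrist 0.108 6040 ((0.6436606049537659, -0.15772034227848053), 0.05746261030435562) 0.11198631280190917 [ 0.604 -0.215  0.108] [ 0.701 -0.1    0.12 ]
side 0.244 58 ((0.6414973735809326, -0.15801037847995758), 0.014203616417944431) 0.2529006852573686 [ 0.631 -0.171  0.245] [ 0.655 -0.144  0.255]
side 0.15 250 ((0.6447485089302063, -0.15811923146247864), 0.023141900077462196) 0.15302765385637163 [ 0.624 -0.179  0.15 ] [ 0.667 -0.137  0.157]
side 0.108 602 ((0.64642333984375, -0.15700207650661469), 0.058527737855911255) 0.11169027315218832 [ 0.59  -0.215  0.108] [ 0.703 -0.1    0.12 ]
```

View pics/wrist4.png

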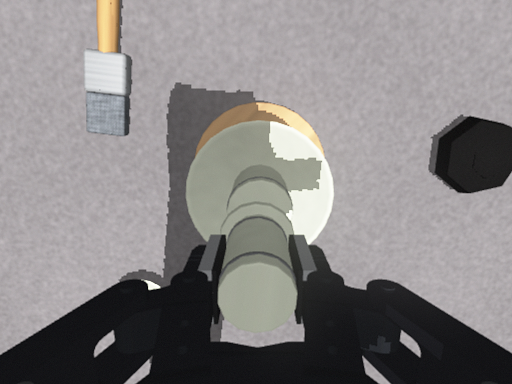

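The wrist view shows the column held upright at about (257,260), in line with the hub and bowl (260,190). The bowl is centred on the board side. I'll make a 1.5 mm correction and lower it 40 mm.

```bash
python3 -m inch '[0,0.0015,0.01,0,0.1, 0,0,0.012,0,0.1, 0,0,0.009,0,0.1, 0,0,0.005,0,0.1, 0,0,0.002,0,0.1, 0,0,0.0015,0,0.1, 0,0,0.001,0,0.1, 0,0,0,0,0.1,  0,0,0,0,0.1, 0,0,0,0,0.43, 0,0,0,0,0.55, 0,0,0,0,0.75]' && python3 -m inch '[0,0,0,0,1, 0,0,0,0,1, 0,0,-0.02,0,1, 0,0,-0.03,0,1, 0,0,-0.03,0,1, 0,0,-0.03,0,1,0,0,-0.03,0,1,0,0,0,0,1,0,0,0,0,1]' && python3 w.py wrist .645 -.158 .03 .3; python3 w.py side .645 -.158 .03 .23
```

```text
time: 25.62
position: [0.6449, -0.1588, 0.3492]
tool_rot: [3.141, 0.0, -0.0]
ft_force: [-0.2, 0.4, -0.2]
opening: 0.737
grip_force: 0.0
time: 26.75
position: [0.6446, -0.1588, 0.4894]
tool_rot: [3.141, 0.0, -0.0]
ft_force: [0.1, 0.8, -0.7]
opening: 1.001
grip_force: 0.0
[ 0.6446 -0.1588  0.4885] [-3.1415e+00  1.4000e-03 -0.0000e+00]
(array([ 0.6441, -0.1591,  0.2141,  0.0149,  0.6449, -0.1592]), 1119)
[ 0.6446 -0.1588  0.4881] [-3.1414e+00  2.1000e-03 -1.0000e-04]
(array([ 0.6457, -0.1585,  0.213 ,  0.0159,  0.6451, -0.1606]), 136)
```

```bash
python3 -m inch '[-0.0136,-0.012,0,0,1, -0.025,-0.022,0,0,1, -0.025,-0.022,0,0,1, -0.025,-0.022,0,0,1, -0.025,-0.022,0.03,0,1, -0.025,-0.022,0.03,0,1, -0.025,-0.02,0.03,0,1, 0,0,0.03,0,1, 0,0,0.014,0,1, 0,0,0,0,1, 0,0,0,0,1, 0,0,0,0,1]' && python3 w.py wrist .481 -.017 .025
```

```text
time: 28.35
position: [0.4819, -0.017, 0.3562]
tool_rot: [3.142, -0.002, -0.0]
ft_force: [-0.0, -0.2, -0.5]
opening: 0.998
grip_force: 0.0
[ 0.4818 -0.0169  0.3561] [ 3.1415e+00 -1.8000e-03 -4.0000e-04]
(array([ 0.4802, -0.0179,  0.0581,  0.0129,  0.4807, -0.018 ]), 710)
```

```bash
python3 -m inch '[-0.0013,0.001,0.03,0,1, 0,0,0.03,0,1, 0,0,0.03,0,1, 0,0,0.03,0,1, 0,0,0.026,0,1, 0,0,0.013,0,1, 0,0,0,0,1, 0,0,0,0,0.1, 0,0,0,0,0.1, 0,0,0,0,0.1, 0,0,0,0,0.1, 0,0,0,0,0.1]' 35 && python3 -m inch '[0,0,0,0,0.1]'
```

```text
time: 29.9
position: [0.4803, -0.0179, 0.1968]
tool_rot: [3.141, -0.001, -0.0]
ft_force: [-1.9, 0.2, 4.7]
opening: 0.297
grip_force: 34.3
time: 30.02
position: [0.4803, -0.0179, 0.1967]
tool_rot: [3.141, -0.001, -0.0]
ft_force: [-1.6, -0.2, 4.5]
opening: 0.292
grip_force: 34.3
```

```bash
python3 -m inch '[0,0,-0.015,0,0.1, 0,0,-0.03,0,0.1, 0,0,-0.03,0,0.1, 0,0,-0.03,0,0.1, 0,0,-0.03,0,0.1, 0,0,-0.03,0,0.1, 0,0,-0.03,0,0.1, 0,0,-0.03,0,0.1, 0,0,-0.03,0,0.1, 0.01,0.0085,0,0,0.1, 0.02,0.017,0,0,0.1, 0.025,0.0215,0,0,0.1]' && python3 -m inch '[0.025,0.0215,0,0,0.1, 0.025,0.0215,0,0,0.1, 0.025,0.0215,0,0,0.1, 0.02,0.017,0,0,0.1, 0.01,0.0085,0,0,0.1, 0.004,0.004,0,0,0.1, 0,0,0,0,0.1, 0,0,0,0,0.1, 0,0,0,0,0.1, 0,0,0,0,0.1]'
python3 - <<'E'
from bench import arm
import cv2
from h import *
s=arm.state(); print(s["position"],s["tool_rot"])
for n in ("wrist","side"):
    c=arm.capture(n); cv2.imwrite(f"pics/{n}5.png",c["image"][:,:,::-1])
    P=cloud(c)
    for z0,z1,r in((.308,.317,.018),(.273,.279,.045),(.21,.219,.022)):
        m=(P[...,2]>z0)&(P[...,2]<z1)&(np.hypot(P[...,0]-.6443,P[...,1]+.159)<r)&(c["z_map"]>0); q=P[m]
        if len(q)>20: print(n,z0,len(q),cv2.minEnclosingCircle(q[:,:2].astype(np.float32)),np.median(q[:,2]),q.min(0).round(3),q.max(0).round(3))
E
```

```text
time: 31.52
position: [0.5352, -0.0654, 0.4503]
tool_rot: [3.141, 0.001, 0.001]
ft_force: [0.8, 0.3, -0.3]
opening: 0.296
grip_force: 34.5
time: 32.78
position: [0.6438, -0.1585, 0.4515]
tool_rot: [3.141, -0.0, 0.0]
ft_force: [0.0, 0.3, -0.2]
opening: 0.294
grip_force: 34.5
[ 0.64376541 -0.15853386  0.45148653] [ 3.14140480e+00 -2.85340208e-04  2.82797080e-04]
wrist 0.308 4398 ((0.6443358659744263, -0.15901824831962585), 0.017989858984947205) 0.31282902072667174 [ 0.63  -0.175  0.308] [ 0.657 -0.143  0.317]
wrist 0.273 3578 ((0.6428924798965454, -0.15897656977176666), 0.03763769939541817) 0.27438830649510343 [ 0.608 -0.196  0.273] [ 0.68  -0.122  0.279]
side 0.308 45 ((0.6407511830329895, -0.15943479537963867), 0.016727149486541748) 0.3115000794692421 [ 0.633 -0.176  0.308] [ 0.655 -0.143  0.316]
side 0.273 134 ((0.6446821093559265, -0.15928122401237488), 0.03780465945601463) 0.2739461121876326 [ 0.609 -0.195  0.273] [ 0.682 -0.124  0.279]
side 0.21 121 ((0.646245539188385, -0.1591658592224121), 0.015575075522065163) 0.21325196900826426 [ 0.631 -0.175  0.21 ] [ 0.66  -0.144  0.216]
```

View pics/side5.png

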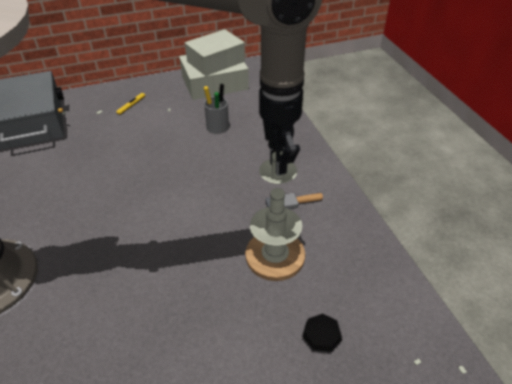

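The side view shows the tower standing straight at (276,225) with the small bowl level above it at (279,172). I'll shift +1 mm in x and lower it 40.5 mm.

```bash
python3 -m inch '[0.001,0,0.01,0,0.1, 0,0,0.012,0,0.1, 0,0,0.009,0,0.1, 0,0,0.005,0,0.1, 0,0,0.002,0,0.1, 0,0,0.0015,0,0.1, 0,0,0.001,0,0.1, 0,0,0,0,0.1,  0,0,0,0,0.1, 0,0,0,0,0.38, 0,0,0,0,0.5, 0,0,0,0,0.7]' && python3 -m inch '[0,0,0,0,1, 0,0,0,0,1, 0,0,-0.02,0,1, 0,0,-0.03,0,1, 0,0,-0.03,0,1, 0,0,-0.03,0,1,0,0,-0.03,0,1,0,0,0,0,1,0,0,0,0,1]' && python3 w.py wrist .644 -.159 .022 .31; python3 w.py side .644 -.159 .022 .29; python3 -c "
from bench import arm;import cv2
cv2.imwrite('pics/s6.png',cv2.resize(arm.capture('side')['image'][120:300,180:380,::-1],None,fx=3,fy=3))"
```

```text
time: 34.38
position: [0.645, -0.1589, 0.4108]
tool_rot: [3.141, -0.0, -0.0]
ft_force: [0.9, -0.1, -0.7]
opening: 0.692
grip_force: 0.0
time: 35.5
position: [0.6449, -0.1588, 0.5498]
tool_rot: [-3.141, 0.001, -0.0]
ft_force: [0.8, -0.3, -0.2]
opening: 1.0
grip_force: 0.0
[ 0.6448 -0.1588  0.5492] [-3.1413e+00  2.4000e-03 -0.0000e+00]
(array([ 0.6449, -0.1594,  0.2721,  0.013 ,  0.6454, -0.1591]), 824)
[ 0.6449 -0.1589  0.549 ] [-3.1413e+00  2.7000e-03 -0.0000e+00]
(array([ 0.6463, -0.1592,  0.2711,  0.0134,  0.6459, -0.1602]), 106)
```

View pics/s6.png

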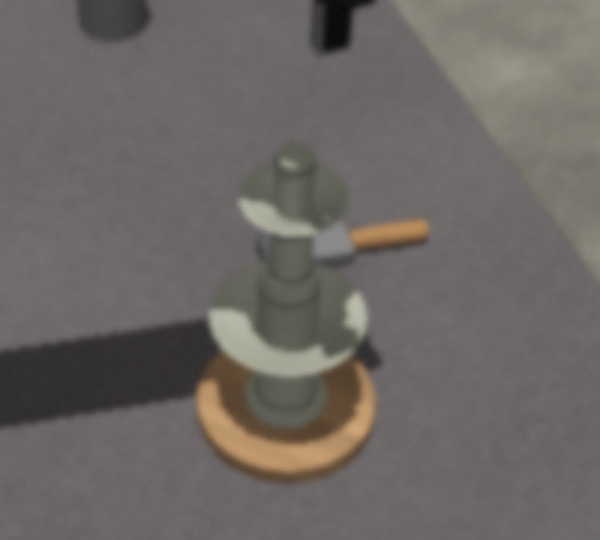

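The crop shows the whole tower upright and centred, from its top at (295,158) to its base at (287,400). The gripper is clear above it, so I'm handing in.

```bash
python3 -m inch '[0,0,0,0,1, 0,0,0,0,1, 0,0,0,0,1, 0,0,0,0,1]'; python3 -c "
from bench import arm;print(arm.sign_off())"
```

```text
time: 36.15
position: [0.645, -0.1588, 0.5507]
tool_rot: [3.141, -0.0, -0.0]
ft_force: [0.7, 0.9, 0.3]
opening: 0.996
grip_force: 0.0
the job is handed in; nothing more can be done
None
```

The fountain is fully stacked on the board and handed in at about 36 s; each piece measured within about 2 mm of the one below, and the tin, rock and brush were not touched (no score was returned).

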